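# Load the engraver and close its guard

### The arm

A 7-joint arm with a two-finger parallel gripper is mounted at the origin on the work surface. World frame = base frame: x ahead of the robot, y to its left, z up, the work surface at z = 0. Lengths are in mm, angles in rad, forces in N, time in s.
With the tool pointing down it reaches from about 400 to 875 mm from the base axis. Payload 4.4 kg.
Tool frame: the origin (TCP) lies at the very end of the fingers, on their centre line; the grasp point (between the pads) lies 19 mm behind it; z points along the fingers, y is the line along which they close (so a half turn about z gives the same grasp; the last joint's range is limited). The gripper opens to 85 mm and grips with 20 to 120 N. Pads are 22 mm wide; open, the fingers measure 114 mm over their backs; the gripper's body (76 mm by 85 mm) begins 54 mm behind the grasp point. The pads swing forward as they close: fully open they stand 13 mm farther back than shut.
Start: joints at [1.209, 0.628, 0.038, 1.517, -0.027, 0.996, -0.02], TCP at [189.506, -621.776, 231.313] pointing down, gripper open.
Joint ranges: [-3.06, 3.06], [-0.37, 2.12], [-1.25, 1.32], [0.18, 2.47], [-1.1, 4.24], [0.23, 1.98], [-2.94, 2.94]. Speed limits (rad/s): [2.57, 2.57, 3.14, 3.14, 3.14, 3.14, 3.14].

### API

Orientations are given as [roll, pitch, yaw] about the fixed x, y, z axes, in that order (R = Rz(yaw) Ry(pitch) Rx(roll)).
In Python, from cell import status, get_image, ctrl, models gives the robot as it stands.
- The arm moves only by the shell command python3 -m handwheel 'ROWS' [OPENING]. ROWS is JSON, a list of rows, each an object with "delta_pos": the shift along the world's x, y, z in cm, a list of three; "yaw": the turn about the world's z in rad. A call has 1 to 10 rows; each row shifts and turns the commanded pose from where the row before left it; what a row does not reach is not made up. A row lasts 1/12 s, in which the tool goes at most 41.7 mm and 7.16 degrees, less where a joint would pass 70% of its speed; a pose out of reach is approached as far as the arm can. A call is refused whole if a number of a shift passes 4.17 or a number of a turn 0.125, either way. A call with a gripper value outside its range is refused whole. OPENING is the opening, from -1 (shut) to 1 (fully open), set as the call begins (- or left out, the last holds). The fingers move at their own pace and stop on an object; the grip force is fixed at half the most. Time passes only in rows, so rows that do not move let the fingers close. It gives the time, the measured TCP pose, the force, the opening and the grip force at its end, in the units of the state.
- status.read_state(): the state, without advancing time (a new reading comes with each control period).
- get_image(name): name is "scene" or "side" or "wrist"; returns a dict with "color" (480x640x3 uint8, red, green, blue), "z_map" (480x640 float32, mm along the optical axis (not along the pixel's ray), 0 where there is no reading), "fx", "fy", "cx", "cy" (pixels), "position" and "rotation" of the camera in the world; the wrist camera has in their place "hand_eye" (4x4, takes a point from camera to tool coordinates, whose origin is the TCP and whose axes are the flange's). Camera axes: x right, y up, looking along -z (the intrinsics and any distortion apply to the point x, -y, -z); pixel columns grow to the right and rows downward; lengths in mm; the calibration is good to about 2 mm. A picture is of the moment at which its call begins: read the wrist's pose just before it.
- ctrl.finish_job(): hands the job in; it is judged then, once.
Trained networks look in a picture, given as the dict that the camera call returned (one of the last four; its "shot" number tells which), for a name from the list of things; names that differ only in an ending like _2 or _b are one class to them, and where a whole thing is asked for, a point or a joint stands for the part that bears it (a point fixed in the world has none). Each returns a list of dicts, best first, with "score" (0 to 1); they miss things now and then, are a little off and sometimes report something else, mostly with a low value. They report only what shows in the picture. A call takes as long as a camera call. They do not tell look-alikes from the thing itself.
- models.boxes_of(picture, name): "rect" ([left, top, right, bottom] in pixels, round what is visible of it).
The state is a dict: "clock": time; "qpos": joint angles; "qd": joint speeds; "tau": joint torques, N m; "eef_pos": TCP position; "tool_rot": TCP orientation; "force": force on the tool from outside, world axes, zero at the start; "torque": the same for the moment, N m; "width": finger opening in mm; "gripper_force": force on a finger pad.
Only numpy, scipy, OpenCV 4.12 (cv2) and the standard library are available. Lean on these libraries where they do the work, as an engineer would, in place of code of your own. Each camera call takes 0.05 s, during which the arm holds its last target. There are 200 camera calls.

### The job

Load the engraving machine: slide its guard window fully open, and lower the oblong brass blank (not the square one) into the pocket on the machine's bed so that it sits flat and square; do not drop it. Then slide the guard fully shut again, and leave the other things on the bench where they are.

Things in the scene. Friction and masses are not known exactly. Their poses are not given: they have to be found in the camera images.
- engraver: low grey flatbed engraving machine, fixed, 212 (x) by 418 (y), 65 high; rails along y at its front and back edges reach 78. Right part (y -99 to 109): open chamber, 188 by 208, bed at 30, walls to 65. Left part (to y 309): housing over which the guard slides. Behind it (x 108 to 168, y 122 to 302) a console 100 high. Origin: on the bench under the pocket centre; y along the rails
- guard (a joint): guard travel in m: 0 = fully shut over the chamber, 0.195 = fully open over the housing (moves along the engraver's +y). Slides stiffly (about 2 N) and stays where left. The guard is a clear pane in an aluminium frame, 184 (x) by 200 (y), its top face 73 above the bench
- guard_grip (a point): top centre of the guard's grip, an upright aluminium bar on the guard 88 from its middle towards -y: 80 long (x), 14 thick (y), rising 34 above the guard, its top 107 above the bench; axes as the engraver
- pocket (a point): centre of the pocket's floor, on the machine's bed, 30 above the bench; axes as the engraver. The pocket is 54 (x) by 104 (y), formed by a bare steel rim 8 high and 10 wide; the rim has a gap 62 long in the middle of each long side for the fingers
- blank: oblong brass blank, 50 (x) by 100 (y) by 14 thick, about 0.6 kg, lying flat on the bench; origin at the centre of its underside; either end may go first into the pocket
- square: square brass blank, the wrong one for this job, 75 x 75 x 14, lying flat; origin at the centre of its underside
- pliers: pliers with blue handles, about 170 long, lying flat
- screwdriver: screwdriver, 190 long, lying flat
- hammer: hammer, 240 long, lying flat
- offcut: wooden block, 45 x 100 x 28, lying flat; origin at the centre of its underside
- jar: glass jar, 72 across, 85 tall
- mug: white mug, 80 across, 90 tall
Not all that is in view belongs to the job. Leave any black look-alike of the blank alone.

How it is judged (in metres and radians):
On the way, in this order (a step that is already met when the one before it is completed fails the run):
1. the guard is slid open, to 0.17 m or more (value of joint guard above 0.17 m), for 0.1 s.
2. the oblong blank sits in the pocket, flat and square (horizontal distance between blank and pocket below 0.006 m and z of blank in the frame of pocket below 0.003 m and angle between the y axis of blank and the y axis of pocket, either way round below 0.08 rad and angle between blank's own z axis and vertical below 0.05 rad), for 0.2 s.
At the end, for the whole second after the job is handed in: The oblong blank rests flat on the pocket's floor (within 6 mm of its centre, underside less than 3 mm above the floor, square within 0.08 rad, tilt under 0.05 rad), and the guard is shut to within 8 mm (all of step 2 and value of joint guard below 0.008 m and linear speed of blank below 0.02 m/s); the robot touches nothing.
It fails at once if the blank is dropped (falls faster than 0.7 m/s out of the fingers) (linear speed of blank above 0.7 m/s and contact force between the fingers and blank below 0.2 N).
It fails at once if one of the other things on the bench is moved by more than 30 mm (distance of any of square, pliers, screwdriver, hammer, offcut, jar, mug from where it was at the start of the episode above 0.03 m).
It also fails if it takes over 59 s, if anything falls off the work surface, if the arm or the gripper's body presses on something with over 40 N, if the wrist force passes 120 N, or if a joint passes its speed limit or range.

## Working session

There is one attempt and no reset: what is moved stays moved. The work goes in short steps, Python scripts to look and compute and a shell command to move; the robot and the scene stay as the last step left them, time stands still between calls to the robot, and variables do not carry over. Pictures are saved under pics/ and viewed, at most 10 in all, crops included, and the job is handed in when it is done.

```bash
mkdir -p pics; ls
cat > h.py <<'E'
import numpy as np, cv2
from cell import status, get_image, ctrl, models
def cloud(p, T=None):
    z=p["z_map"]; v,u=np.mgrid[0:480,0:640]
    P=np.stack([(u-p["cx"])/p["fx"]*z, -(v-p["cy"])/p["fy"]*z, -z],-1)
    if "position" in p:
        R=np.array(p["rotation"]); R=R if R.shape==(3,3) else None
        return P@R.T+np.array(p["position"])
    H=np.array(p["hand_eye"]); P=P@H[:3,:3].T+H[:3,3]
    from scipy.spatial.transform import Rotation as Ro
    return P@Ro.from_euler('xyz',T["tool_rot"]).as_matrix().T+np.array(T["eef_pos"])
E
python3 - <<'E'
from h import *
s=status.read_state(); print(s)
for n in ["scene","side"]:
    p=get_image(n); cv2.imwrite(f"pics/{n}.png",p["color"][...,::-1]); np.save(f"{n}.npy",cloud(p).astype('f4'))
    print(n,[k for k in p],p["position"])
    for t in ["engraver","guard","blank","square","pliers","screwdriver","hammer","offcut","jar","mug"]:
        C=cloud(p)
        for b in models.boxes_of(p,t)[:3]:
            r=b["rect"];u,v=int((r[0]+r[2])/2),int((r[1]+r[3])/2)
            print(t,round(b["score"],2),np.round(r),C[v,u].round() if 0<=v<480 else '')
E
```

```text
pics
{'clock': 0.0, 'qpos': array([ 1.20919361,  0.6293408 ,  0.03842546,  1.51839411, -0.0269817 ,
        0.99629839, -0.01999239]), 'qd': array([-0.00025583, -0.00153964, -0.00058293,  0.00152994, -0.00255973,
        0.00027198,  0.00019358]), 'tau': array([-1.53341748e-04, -5.63397861e+01,  1.22628238e+00, -1.93441290e+01,
        1.10514939e-02,  1.05679934e-02, -6.44698545e-06]), 'eef_pos': array([ 189.32478902, -621.14827877,  230.38390012]), 'tool_rot': array([-3.13966986e+00,  3.13515117e-05,  2.95833071e-01]), 'force': array([ 0.46414955, -0.99644221, -0.67566823]), 'torque': array([ 0.04968202, -0.0391274 ,  0.02634677]), 'gripper_force': 0.0, 'width': 85.29540222813974}Traceback (most recent call last):
  File "<stdin>", line 4, in <module>
  File "h.py", line 8, in cloud
    return P@R.T+np.array(p["position"])
             ^^^
AttributeError: 'NoneType' object has no attribute 'T'
```

```bash
cat > h.py <<'E'
import numpy as np, cv2
from scipy.spatial.transform import Rotation as Ro
from cell import status, get_image, ctrl, models
def cloud(p, T=None):
    z=p["z_map"]; v,u=np.mgrid[0:480,0:640]
    P=np.stack([(u-p["cx"])/p["fx"]*z, -(v-p["cy"])/p["fy"]*z, -z],-1)
    if "position" in p:
        R=np.array(p["rotation"]); R=R if R.shape==(3,3) else Ro.from_euler('xyz',R).as_matrix()
        return P@R.T+np.array(p["position"])
    H=np.array(p["hand_eye"]); P=P@H[:3,:3].T+H[:3,3]
    return P@Ro.from_euler('xyz',T["tool_rot"]).as_matrix().T+np.array(T["eef_pos"])
E
python3 - <<'E'
from h import *
for n in ["scene","side"]:
    p=get_image(n); cv2.imwrite(f"pics/{n}.png",p["color"][...,::-1]); C=cloud(p); np.save(f"{n}.npy",C.astype('f4'))
    print(n,[k for k in p],p["position"],p["rotation"])
    for t in ["engraver","guard","blank","square","pliers","screwdriver","hammer","offcut","jar","mug"]:
        for b in models.boxes_of(p,t)[:3]:
            r=b["rect"];u,v=int((r[0]+r[2])/2),int((r[1]+r[3])/2)
            print(t,round(b["score"],2),np.round(r),C[v,u].round())
E
```

```text
scene ['color', 'z_map', 'fx', 'fy', 'cx', 'cy', 'position', 'rotation', 'shot'] [ 968.73437376 -826.13605772 1211.8323261 ] [0.68183255 0.00935584 0.49599156]
engraver 0.87 [283. 165. 429. 293.] [627.  71.  73.]
guard 0.72 [292. 208. 377. 276.] [591.  -8.  71.]
blank 0.75 [174. 284. 198. 320.] [ 295. -361.   16.]
blank 0.66 [219. 290. 260. 327.] [ 440. -307.   11.]
blank 0.56 [146. 390. 167. 431.] [ 424. -647.   18.]
pliers 0.87 [135. 342. 205. 370.] [ 354. -513.    0.]
pliers 0.52 [232. 238. 267. 265.] [ 362. -131.   28.]
screwdriver 0.77 [208. 374. 278. 395.] [ 578. -495.   29.]
screwdriver 0.5 [291. 207. 376. 274.] [585.  -3.  71.]
screwdriver 0.35 [232. 241. 265. 266.] [ 364. -139.   28.]
hammer 0.88 [328. 296. 385. 374.] [ 771. -229.   23.]
offcut 0.81 [232. 240. 267. 266.] [ 367. -138.   33.]
jar 0.95 [355. 122. 369. 145.] [452. 498.  68.]
mug 0.75 [386. 125. 410. 161.] [593. 494.  79.]
side ['color', 'z_map', 'fx', 'fy', 'cx', 'cy', 'position', 'rotation', 'shot'] [ -189.24882902 -1368.41740003  1067.9390084 ] [ 1.00627264  0.02085877 -0.50514844]
engraver 0.8 [339. 184. 384. 284.] [667.  -6.  75.]
guard 0.67 [340. 225. 380. 261.] [609. -92. 109.]
blank 0.91 [338. 311. 361. 339.] [ 431. -323.   16.]
blank 0.81 [391. 392. 434. 422.] [ 414. -646.   12.]
blank 0.79 [293. 342. 328. 359.] [ 185. -579.  247.]
square 0.8 [381. 286. 416. 316.] [ 616. -298.   15.]
pliers 0.68 [335. 363. 393. 406.] [ 359. -519.   -0.]
screwdriver 0.92 [402. 335. 440. 363.] [ 540. -507.   26.]
screwdriver 0.61 [338. 185. 382. 282.] [670.   6.  72.]
hammer 0.84 [398. 248. 455. 296.] [ 772. -229.   22.]
offcut 0.63 [282. 285. 302. 310.] [ 340. -137.   27.]
jar 0.79 [229. 181. 249. 211.] [426. 498.  56.]
mug 0.56 [261. 191. 270. 199.] [537. 507.  27.]
```

View pics/scene.png

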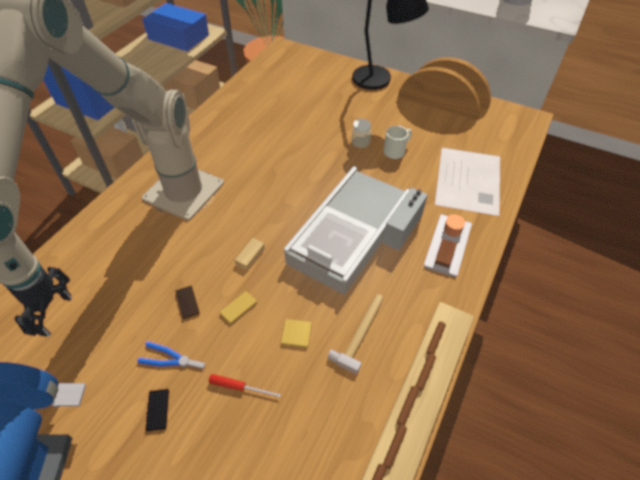

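View pics/side.png

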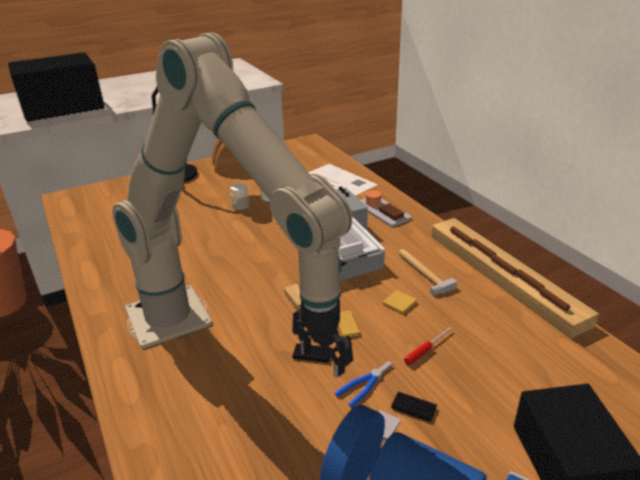

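The scene view could offer several things as the blank: brass oblong (238,307), brass square (296,333), wooden offcut (249,254), brown block (187,302), black look-alike (157,410). I choose the brass oblong at (238,307) and check it in a crop.

Run:
```python
from h import *
I=cv2.imread("pics/scene.png"); cv2.imwrite("pics/crop.png",cv2.resize(I[150:360,170:450],None,fx=2.8,fy=2.8,interpolation=cv2.INTER_CUBIC))
for n,r in [("scene",(215,285,264,330)),("side",(334,306,365,343))]:
    C=np.load(n+".npy").astype(float); I=cv2.imread(f"pics/{n}.png")
    hsv=cv2.cvtColor(I,cv2.COLOR_BGR2HSV)
    m=np.zeros((480,640),bool); m[r[1]:r[3],r[0]:r[2]]=1
    m&=(C[...,2]>9)&(C[...,2]<22)
    P=C[m]; rc=cv2.minAreaRect(P[:,:2].astype('f4')); print(n,"blank",m.sum(),rc,P[:,2].mean(),P.mean(0))
    # engraver
    E=(C[...,0]>400)&(C[...,0]<900)&(C[...,1]>-200)&(C[...,1]<400)
    for lo,hi in [(58,84),(68,84),(95,115)]:
        P=C[E&(C[...,2]>lo)&(C[...,2]<hi)]
        print(lo,hi,len(P),cv2.minAreaRect(P[:,:2].astype('f4')),P.mean(0).round())
    P=C[E&(C[...,2]>90)]
    import collections
    print(collections.Counter(map(tuple,(np.c_[P[:,:2]//30*30].astype(int)))).most_common(20))
```

```text
scene blank 543 ((430.2311706542969, -303.2958984375), (100.96209716796875, 69.01632690429688), 69.43574523925781) 14.574233545124201 [ 436.98061229 -306.48628687   14.57423355]
58 84 6944 ((678.6146240234375, 87.36972045898438), (422.67767333984375, 383.77557373046875), 85.6554946899414) [599.  81.  70.]
68 84 4261 ((624.7487182617188, 90.74468994140625), (421.28704833984375, 275.9951171875), 85.63153839111328) [595.  33.  73.]
95 115 1020 ((685.70751953125, 82.57624816894531), (434.4145812988281, 117.90562438964844), 63.768009185791016) [716. 147. 101.]
[((np.int64(720), np.int64(150)), 75), ((np.int64(720), np.int64(120)), 75), ((np.int64(720), np.int64(180)), 70), ((np.int64(720), np.int64(240)), 67), ((np.int64(720), np.int64(210)), 64), ((np.int64(750), np.int64(240)), 63), ((np.int64(750), np.int64(210)), 62), ((np.int64(750), np.int64(180)), 52), ((np.int64(720), np.int64(90)), 50), ((np.int64(750), np.int64(150)), 49), ((np.int64(540), np.int64(-90)), 49), ((np.int64(750), np.int64(120)), 45), ((np.int64(690), np.int64(120)), 37), ((np.int64(570), np.int64(-90)), 34), ((np.i
[... 845 characters left out ...]
nt64(150)), 37), ((np.int64(720), np.int64(240)), 33), ((np.int64(720), np.int64(120)), 31), ((np.int64(720), np.int64(180)), 30), ((np.int64(570), np.int64(-120)), 30), ((np.int64(720), np.int64(90)), 29), ((np.int64(720), np.int64(210)), 28), ((np.int64(570), np.int64(-90)), 25), ((np.int64(600), np.int64(-120)), 22), ((np.int64(690), np.int64(120)), 21), ((np.int64(690), np.int64(90)), 21), ((np.int64(750), np.int64(180)), 20), ((np.int64(540), np.int64(-120)), 19), ((np.int64(750), np.int64(240)), 14), ((np.int64(750), np.int64(150)), 14), ((np.int64(750), np.int64(120)), 14), ((np.int64(600), np.int64(-90)), 14), ((np.int64(750), np.int64(210)), 13), ((np.int64(750), np.int64(90)), 12)]
```

View pics/crop.png

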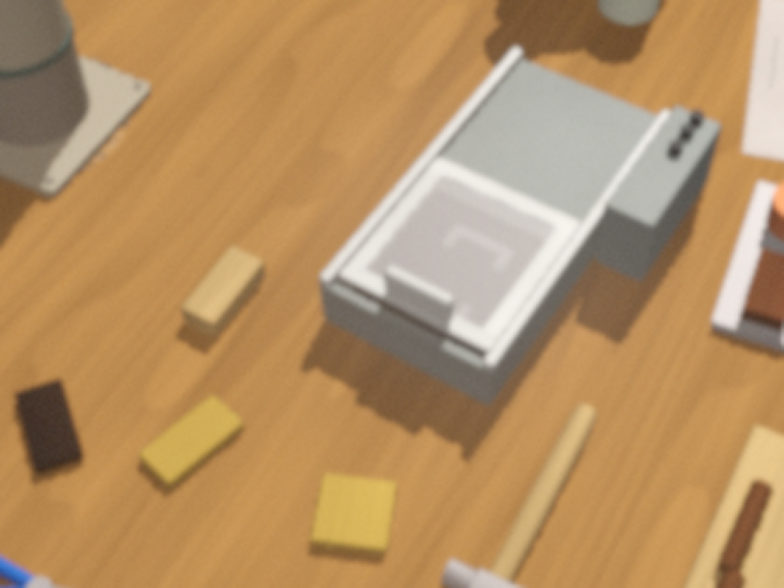

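The crop shows the yellow brass oblong at about (190,440). The square is at (353,512) and the wooden block at (222,290). The guard is shut, with its grip at the near end. I'll move above the blank first.

```bash
python3 -m handwheel '[{"delta_pos":[2.4,3.1,1.0],"yaw":0},{"delta_pos":[2.4,3.1,1.0],"yaw":0},{"delta_pos":[2.4,3.1,1.0],"yaw":0},{"delta_pos":[2.4,3.1,1.0],"yaw":0},{"delta_pos":[2.4,3.1,1.0],"yaw":0},{"delta_pos":[2.4,3.1,1.0],"yaw":0},{"delta_pos":[2.4,3.1,1.0],"yaw":0},{"delta_pos":[2.4,3.1,1.0],"yaw":0},{"delta_pos":[2.4,3.1,1.0],"yaw":0},{"delta_pos":[0,0,0],"yaw":0}]'
python3 - <<'E'
from h import *
s=status.read_state(); p=get_image("wrist"); C=cloud(p,s); np.save("w1.npy",C.astype('f4')); cv2.imwrite("pics/w1.png",p["color"][...,::-1])
print(s["eef_pos"],s["tool_rot"],p["hand_eye"],p["fx"])
for t in ["blank","engraver"]:
  for b in models.boxes_of(p,t)[:3]:
    r=b["rect"];u,v=int((r[0]+r[2])/2),int((r[1]+r[3])/2)
    print(t,round(b["score"],2),np.round(r),C[v,u].round())
hsv=cv2.cvtColor(p["color"],cv2.COLOR_RGB2HSV)
m=(np.hypot(C[...,0]-432,C[...,1]+307)<90)&(C[...,2]>8)&(C[...,2]<22)
P=C[m]; print(m.sum(),cv2.minAreaRect(P[:,:2].astype('f4')),P.mean(0))
E
```

```text
clock: 1.98
eef_pos: [412.9, -335.0, 323.5]
tool_rot: [-3.141, -0.008, 0.309]
force: [0.2, 0.2, 1.8]
width: 85.0
gripper_force: 0.0
[ 412.8744183  -335.04000755  323.50482669] [-3.14129003 -0.00772958  0.30885298] [[ 7.52088845e-04  9.53641703e-01  3.00943410e-01  7.59902485e+01]
 [ 9.99999572e-01 -8.79139497e-04  2.86750137e-04 -2.89254657e-01]
 [ 5.38028127e-04  3.00943065e-01 -9.53641957e-01 -1.44044840e+02]
 [ 0.00000000e+00  0.00000000e+00  0.00000000e+00  1.00000000e+00]] 389.37461158764876
blank 0.97 [510. 224. 599. 284.] [ 421. -639.   16.]
blank 0.61 [245. 118. 340. 202.] [ 433. -299.   14.]
blank 0.59 [263. 241. 348. 314.] [ 298. -357.   15.]
engraver 0.66 [  3.   3. 151.  67.] [487. -82.  75.]
3819 ((433.320068359375, -302.7074279785156), (100.10055541992188, 50.25935745239258), 73.8225326538086) [ 434.34814393 -302.02758074   15.23335309]
```

View pics/w1.png

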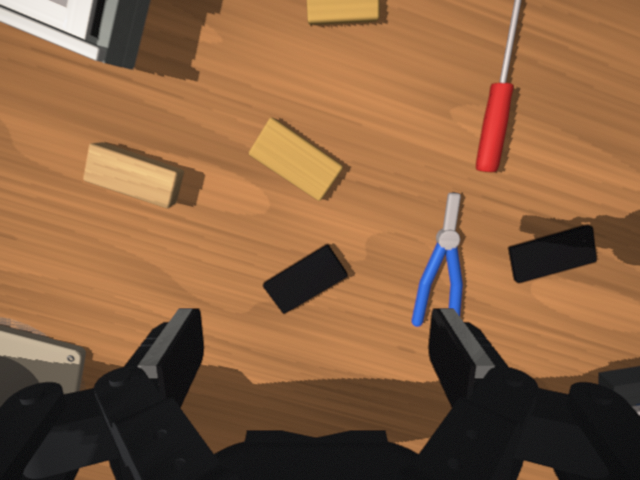

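The wrist view confirms the brass blank at (297,158) and the engraver at top left (75,30). The depth gives the blank at (433,-303), with its long axis at 73.8°. Next I'll look over the engraver.

```bash
python3 -m handwheel '[{"delta_pos":[1.0,3.4,1.0],"yaw":-0.04},{"delta_pos":[1.0,3.4,1.0],"yaw":-0.04},{"delta_pos":[1.0,3.4,1.0],"yaw":-0.04},{"delta_pos":[1.0,3.4,1.0],"yaw":-0.04},{"delta_pos":[1.0,3.4,1.0],"yaw":-0.04},{"delta_pos":[1.0,3.4,1.0],"yaw":-0.04},{"delta_pos":[1.0,3.4,1.0],"yaw":-0.04},{"delta_pos":[0,0,0],"yaw":0},{"delta_pos":[0,0,0],"yaw":0}]'
cat > fit.py <<'E'
from h import *
import sys
s=status.read_state(); p=get_image("wrist"); C=cloud(p,s); np.save("w2.npy",C.astype('f4')); cv2.imwrite(f"pics/{sys.argv[1]}.png",p["color"][...,::-1])
print(s["eef_pos"],s["tool_rot"])
I=(C[...,0]>400)&(C[...,0]<900)&(C[...,1]>-220)&(C[...,1]<420)&(p["z_map"]>200)
G=C[I&(C[...,2]>85)&(C[...,1]<0)]; print("grip",len(G))
T=C[I&(C[...,2]>100)&(C[...,2]<114)&(C[...,1]<-30)&(C[...,0]<680)]
if len(T)>20: print("grip top",len(T),cv2.minAreaRect(T[:,:2].astype('f4')),T.mean(0))
R=C[I&(C[...,2]>55)&(C[...,2]<85)]
print("body",len(R),cv2.minAreaRect(R[:,:2].astype('f4')),cv2.minAreaRect(R[R[:,0]<680][:,:2].astype('f4')))
E
python3 fit.py w2
```

```text
clock: 2.88
eef_pos: [475.8, -104.6, 391.4]
tool_rot: [3.141, -0.001, 0.018]
force: [0.1, -1.4, -0.4]
width: 85.8
gripper_force: 0.0
[ 475.79693898 -104.57916688  391.43914551] [ 3.14124828e+00 -5.10016034e-04  1.75271614e-02]
grip 1142
grip top 1104 ((578.7481689453125, -82.37621307373047), (14.081487655639648, 79.46183013916016), 86.02851104736328) [579.91239642 -82.62741673 107.69230968]
body 53465 ((582.5375366210938, 75.03358459472656), (373.48883056640625, 197.3935546875), 86.03814697265625) ((582.5375366210938, 75.03358459472656), (373.48883056640625, 197.3935546875), 86.03814697265625)
```

View pics/w2.png

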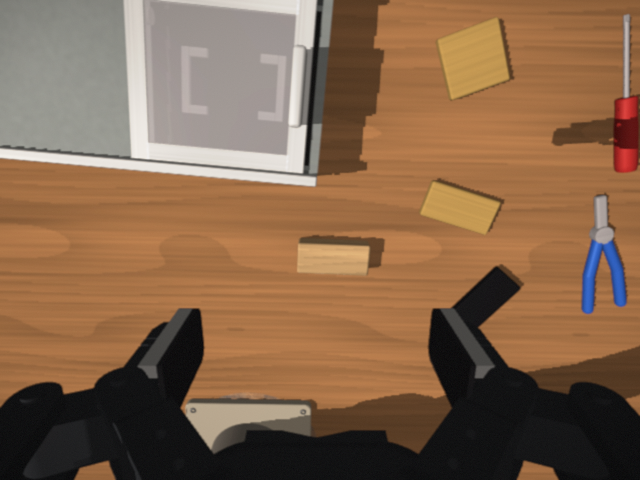

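The view shows the grip bar at (298,85) and the pocket rim through the pane at (183–285, 45–120). The engraver yaw is −0.069 and the grip is at (579,-82). I'll move to just above the grip.

```bash
python3 -m handwheel '[{"delta_pos":[1.48,0.32,-3.44],"yaw":-0.0124},{"delta_pos":[1.48,0.32,-3.44],"yaw":-0.0124},{"delta_pos":[1.48,0.32,-3.44],"yaw":-0.0124},{"delta_pos":[1.48,0.32,-3.44],"yaw":-0.0124},{"delta_pos":[1.48,0.32,-3.44],"yaw":-0.0124},{"delta_pos":[1.48,0.32,-3.44],"yaw":-0.0124},{"delta_pos":[1.48,0.32,-3.44],"yaw":-0.0124},{"delta_pos":[0,0,0],"yaw":0},{"delta_pos":[0,0,0],"yaw":0},{"delta_pos":[0,0,0],"yaw":0}]' 0.2
```

```text
clock: 3.77
eef_pos: [578.6, -84.8, 151.4]
tool_rot: [3.14, -0.0, -0.074]
force: [0.2, -0.5, 0.7]
width: 51.2
gripper_force: 0.0
```

```bash
python3 -m handwheel '[{"delta_pos":[0,0.2,-2.3],"yaw":0.004},{"delta_pos":[0,0,-2.3],"yaw":0},{"delta_pos":[0,0,-2.0],"yaw":0},{"delta_pos":[0,0,0],"yaw":0},{"delta_pos":[0,0,0],"yaw":0}]' && python3 -m handwheel '[{"delta_pos":[0,0,0]},{"delta_pos":[0,0,0]},{"delta_pos":[0,0,0]},{"delta_pos":[0,0,0]},{"delta_pos":[0,0,0]},{"delta_pos":[0,0,0]}]' -1
```

```text
clock: 4.18
eef_pos: [579.3, -81.6, 86.5]
tool_rot: [3.141, -0.002, -0.068]
force: [-0.2, -0.8, -0.3]
width: 51.6
gripper_force: 0.0schema error: expected keys delta_pos, yaw
```

```bash
python3 -m handwheel '[{"delta_pos":[0,0,0],"yaw":0},{"delta_pos":[0,0,0],"yaw":0},{"delta_pos":[0,0,0],"yaw":0},{"delta_pos":[0,0,0],"yaw":0},{"delta_pos":[0,0,0],"yaw":0},{"delta_pos":[0,0,0],"yaw":0}]' -1 && python3 -m handwheel '[{"delta_pos":[0.14,1.995,0],"yaw":0},{"delta_pos":[0.14,1.995,0],"yaw":0},{"delta_pos":[0.14,1.995,0],"yaw":0},{"delta_pos":[0.14,1.995,0],"yaw":0},{"delta_pos":[0.14,1.995,0],"yaw":0}]'
```

```text
clock: 4.68
eef_pos: [580.3, -81.0, 86.6]
tool_rot: [3.141, -0.003, -0.068]
force: [-1.6, -0.4, 9.1]
width: 13.0
gripper_force: 59.2
clock: 5.1
eef_pos: [587.5, 18.4, 86.6]
tool_rot: [3.14, -0.004, -0.069]
force: [-0.5, -2.9, 6.5]
width: 12.6
gripper_force: 59.2
```

```bash
python3 -m handwheel '[{"delta_pos":[0.14,2.0,0],"yaw":0},{"delta_pos":[0.14,2.0,0],"yaw":0},{"delta_pos":[0.14,2.0,0],"yaw":0},{"delta_pos":[0.14,2.0,0],"yaw":0},{"delta_pos":[0.1,1.4,0],"yaw":0},{"delta_pos":[0,0,0],"yaw":0},{"delta_pos":[0,0,0],"yaw":0}]'
```

```text
clock: 5.68
eef_pos: [593.7, 103.5, 86.7]
tool_rot: [3.13, -0.002, -0.072]
force: [-1.3, -18.1, 12.7]
width: 12.9
gripper_force: 61.5
```

```bash
python3 -m handwheel '[{"delta_pos":[0,-0.6,0],"yaw":0},{"delta_pos":[0,0,0],"yaw":0},{"delta_pos":[0,0,0],"yaw":0},{"delta_pos":[0,0,0],"yaw":0},{"delta_pos":[0,0,2],"yaw":0},{"delta_pos":[0,0,3],"yaw":0}]' 0.2 && python3 -m handwheel '[{"delta_pos":[-2,-1.6,3],"yaw":0},{"delta_pos":[-2,-1.6,3],"yaw":0},{"delta_pos":[-2,-1.6,3],"yaw":0},{"delta_pos":[-2,-1.6,3],"yaw":0},{"delta_pos":[-2,-1.6,3],"yaw":0},{"delta_pos":[-2,-1.6,3],"yaw":0},{"delta_pos":[0,0,0],"yaw":0},{"delta_pos":[0,0,0],"yaw":0},{"delta_pos":[0,0,0],"yaw":0}]' && python3 fit.py w3
```

```text
clock: 6.18
eef_pos: [590.2, 108.4, 132.3]
tool_rot: [3.141, 0.007, -0.065]
force: [-0.1, -0.4, 0.2]
width: 51.2
gripper_force: 0.0
clock: 6.93
eef_pos: [472.9, 12.5, 314.4]
tool_rot: [-3.141, -0.0, -0.066]
force: [-0.4, 0.1, -1.0]
width: 51.4
gripper_force: 0.0
[472.87374413  12.49442476 314.38521909] [-3.14077596e+00 -4.99441031e-04 -6.55638314e-02]
grip 0
body 44431 ((570.1800537109375, 98.52494049072266), (419.16455078125, 168.94912719726562), 85.9593734741211) ((570.1800537109375, 98.52494049072266), (419.16455078125, 168.94912719726562), 85.9593734741211)
```

View pics/w3.png

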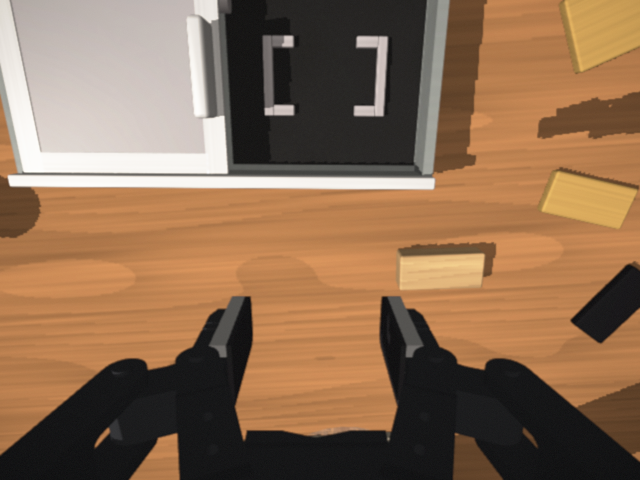

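The guard is open (its grip is now at (200,65)), and the pocket rim shows clearly at (262–388, 35–117). I'll measure the pocket now.

```bash
cat > pock.py <<'E'
from h import *
C=np.load("w2.npy").astype(float); I=cv2.imread("pics/w3.png"); g=cv2.cvtColor(I,cv2.COLOR_BGR2GRAY)
m=np.zeros((480,640),bool); m[20:130,250:400]=1
for mm in (m&(g>90), m&(C[...,2]>34.5)&(C[...,2]<46)):
    P=C[mm]; print(len(P),cv2.minAreaRect(P[:,:2].astype('f4')),P.mean(0).round(1),np.percentile(P[:,2],[5,50,95]))
print("bed",np.median(C[60:90,310:340,2]))
E
python3 pock.py
python3 - <<'E'
from h import *
C=np.load("w2.npy").astype(float)
T=C[:200][(C[:200,:,2]>100)&(C[:200,:,2]<114)&(C[:200,:,0]>500)&(C[:200,:,0]<680)]
print(len(T),cv2.minAreaRect(T[:,:2].astype('f4')))
E
```

```text
2500 ((584.6930541992188, -3.0392227172851562), (125.0107421875, 75.45675659179688), 86.07210540771484) [585.   -6.6  40.7] [33.27163486 39.21719551 40.72723866]
2448 ((584.465087890625, -5.057716369628906), (150.72369384765625, 88.24494934082031), 85.49340057373047) [586.7  -3.4  39.2] [37.38789291 39.26128578 40.71255875]
bed 32.04159927368164
1823 ((592.3295288085938, 103.64837646484375), (14.927796363830566, 78.55986022949219), 85.44251251220703)
```

```bash
python3 -m handwheel '[{"delta_pos":[-0.36,-2.87,-1.4],"yaw":0.123},{"delta_pos":[-0.36,-2.87,-1.4],"yaw":0.123},{"delta_pos":[-0.36,-2.87,-1.4],"yaw":0.123},{"delta_pos":[-0.36,-2.87,-1.4],"yaw":0.123},{"delta_pos":[-0.36,-2.87,-1.4],"yaw":0.123},{"delta_pos":[-0.36,-2.87,-1.4],"yaw":0.123},{"delta_pos":[-0.36,-2.87,-1.4],"yaw":0.123},{"delta_pos":[-0.36,-2.87,-1.4],"yaw":0.123},{"delta_pos":[-0.36,-2.87,-1.4],"yaw":0.123},{"delta_pos":[-0.36,-2.87,-1.4],"yaw":0.123}]' 1 && python3 -m handwheel '[{"delta_pos":[-0.36,-2.87,-1.4],"yaw":0.124},{"delta_pos":[0,0,-2],"yaw":0},{"delta_pos":[0,0,0],"yaw":0},{"delta_pos":[0,0,0],"yaw":0},{"delta_pos":[0,0,0],"yaw":0}]'
```

```text
clock: 7.82
eef_pos: [436.8, -275.6, 172.0]
tool_rot: [-3.139, -0.002, 1.171]
force: [0.6, -0.8, 0.5]
width: 85.5
gripper_force: 0.0
clock: 8.23
eef_pos: [434.1, -302.5, 140.3]
tool_rot: [-3.141, -0.002, 1.289]
force: [1.0, 0.3, 0.8]
width: 85.5
gripper_force: 0.0
```

```bash
python3 -m handwheel '[{"delta_pos":[0,0,-3.2],"yaw":0},{"delta_pos":[0,0,-3.2],"yaw":0},{"delta_pos":[0,0,-3.2],"yaw":0},{"delta_pos":[0,0,-2.6],"yaw":0},{"delta_pos":[0,0,-1.5],"yaw":0},{"delta_pos":[0,0,0],"yaw":0},{"delta_pos":[0,0,0],"yaw":0}]' && python3 -m handwheel '[{"delta_pos":[0,0,0],"yaw":0},{"delta_pos":[0,0,0],"yaw":0},{"delta_pos":[0,0,0],"yaw":0},{"delta_pos":[0,0,0],"yaw":0},{"delta_pos":[0,0,0],"yaw":0},{"delta_pos":[0,0,0],"yaw":0}]' -1
```

```text
clock: 8.82
eef_pos: [434.2, -303.1, 4.0]
tool_rot: [3.141, -0.0, 1.289]
force: [0.7, -1.1, -0.2]
width: 85.3
gripper_force: 0.0
clock: 9.32
eef_pos: [434.0, -304.8, 5.4]
tool_rot: [3.139, 0.001, 1.287]
force: [-0.9, 1.6, 10.0]
width: 47.9
gripper_force: 60.9
```

```bash
python3 -m handwheel '[{"delta_pos":[0,0,2],"yaw":0},{"delta_pos":[0,0,3.5],"yaw":0},{"delta_pos":[0,0,3.5],"yaw":0},{"delta_pos":[0,0,3.5],"yaw":0},{"delta_pos":[0,0,2.5],"yaw":0},{"delta_pos":[0,0,0],"yaw":0},{"delta_pos":[0,0,0],"yaw":0},{"delta_pos":[0,0,0],"yaw":0}]'
python3 - <<'E'
from h import *
s=status.read_state(); p=get_image("wrist"); C=cloud(p,s); np.save("w4.npy",C.astype('f4')); cv2.imwrite("pics/w4.png",p["color"][...,::-1])
np.save("z4.npy",p["z_map"]); print(s["eef_pos"],s["tool_rot"])
E
```

```text
clock: 9.98
eef_pos: [431.7, -303.8, 152.5]
tool_rot: [-3.139, -0.0, 1.287]
force: [-0.2, 0.7, -6.4]
width: 47.6
gripper_force: 66.0
[ 431.66062328 -303.81890612  152.48263761] [-3.13896707e+00 -4.73246622e-04  1.28667460e+00]
```

View pics/w4.png

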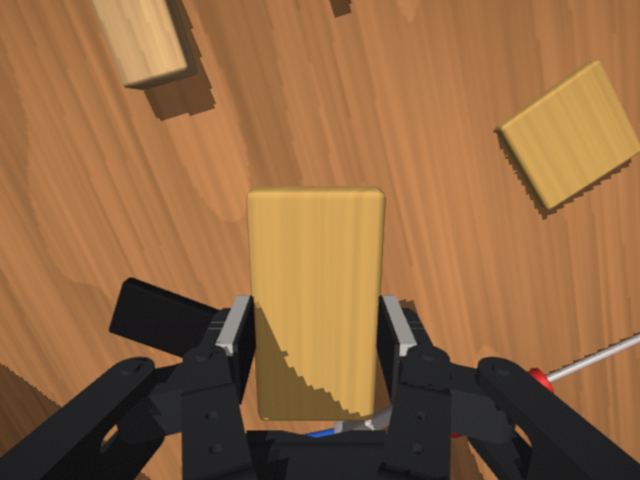

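The blank is held square between the fingers, spanning (248–384, 187–420). I'll measure it in the hand.

```bash
cat > inhand.py <<'E'
from h import *
import sys
s=status.read_state(); p=get_image("wrist"); C=cloud(p,s); hsv=cv2.cvtColor(p["color"],cv2.COLOR_RGB2HSV)
R=Ro.from_euler('xyz',s["tool_rot"]).as_matrix(); T=(C-s["eef_pos"])@R
m=np.zeros((480,640),bool); m[150:440,240:395]=1
m&=(p["z_map"]>50)&(np.abs(T[...,2]+12)<13)&(hsv[...,0]>15)&(hsv[...,0]<32)&(hsv[...,1]>90)
n,l,st,_=cv2.connectedComponentsWithStats(cv2.morphologyEx(m.astype('u1'),cv2.MORPH_OPEN,np.ones((3,3))))
k=1+np.argmax(st[1:,4]); m=l==k
P=T[m]; rc=cv2.minAreaRect(P[:,:2].astype('f4')); print("tool rect",m.sum(),rc, st[k])
print("x range",np.percentile(P[:,0],[.2,99.8]),"y",np.percentile(P[:,1],[.5,99.5]))
A=np.c_[P[:,:2],np.ones(len(P))]; co=np.linalg.lstsq(A,P[:,2],rcond=None)[0]; print("plane z=ax+by+c",co)
print(s["eef_pos"],s["tool_rot"],C[m].mean(0))
E
python3 inhand.py
```

```text
tool rect 29686 ((1.6215553283691406, -1.1119976043701172), (50.150596618652344, 100.17894744873047), 89.98886108398438) [  246   186   140   235 29686]
x range [-47.40366349  51.55333877] y [-25.3381028  23.2048981]
plane z=ax+by+c [ 7.40238777e-03  3.11030395e-03 -9.64779243e+00]
[ 431.40347235 -303.57631904  151.89035357] [-3.13773868e+00 -9.40938188e-04  1.28680042e+00] [ 432.67492594 -295.49732526  161.49312159]
```

```bash
python3 -m handwheel '[{"delta_pos":[1.4,1.7,0.3],"yaw":0.021},{"delta_pos":[2.0,2.4,0.3],"yaw":0.03},{"delta_pos":[2.4,2.8,0.3],"yaw":0.036},{"delta_pos":[2.4,2.8,0.3],"yaw":0.036},{"delta_pos":[2.4,2.8,0.3],"yaw":0.036},{"delta_pos":[2.2,2.6,0.3],"yaw":0.034},{"delta_pos":[1.6,1.9,0],"yaw":0.021},{"delta_pos":[0,0,0],"yaw":0},{"delta_pos":[0,0,0],"yaw":0},{"delta_pos":[0,0,0],"yaw":0}]' && python3 inhand.py
cat > pk.py <<'E'
from h import *
s=status.read_state(); p=get_image("wrist"); C=cloud(p,s); g=cv2.cvtColor(p["color"],cv2.COLOR_RGB2GRAY); cv2.imwrite("pics/w5.png",p["color"][...,::-1])
m=(np.abs(C[...,0]-585)<46)&(np.abs(C[...,1]+3)<68)&(C[...,2]>35)&(C[...,2]<45)&(g>80)&(p["z_map"]>150)
P=C[m]; rc=cv2.minAreaRect(P[:,:2].astype('f4')); print("pocket",len(P),rc,P[:,2].mean(),s["eef_pos"],s["tool_rot"])
E
python3 pk.py
```

```text
clock: 10.92
eef_pos: [575.4, -134.8, 169.6]
tool_rot: [-3.137, 0.001, 1.501]
force: [-0.3, -0.5, -5.4]
width: 47.4
gripper_force: 66.0
tool rect 29691 ((1.5215988159179688, -1.1864910125732422), (50.32602310180664, 100.83978271484375), 89.93592071533203) [  246   186   139   235 29691]
x range [-47.19117061  51.75570422] y [-25.38153556  23.14182226]
plane z=ax+by+c [ 7.44901116e-03  2.96089303e-03 -9.62227146e+00]
[ 575.38772079 -134.7881094   169.551837  ] [-3.13710227e+00  5.01603026e-04  1.50084597e+00] [ 574.89071698 -126.39299387  179.11612852]
pocket 2572 ((581.210205078125, -48.77455139160156), (29.651851654052734, 74.21057891845703), 85.99092102050781) 39.34458967929152 [ 575.27820468 -135.56904074  169.88366816] [-3.13762878e+00  8.18600151e-04  1.49950307e+00]
```

View pics/w5.png

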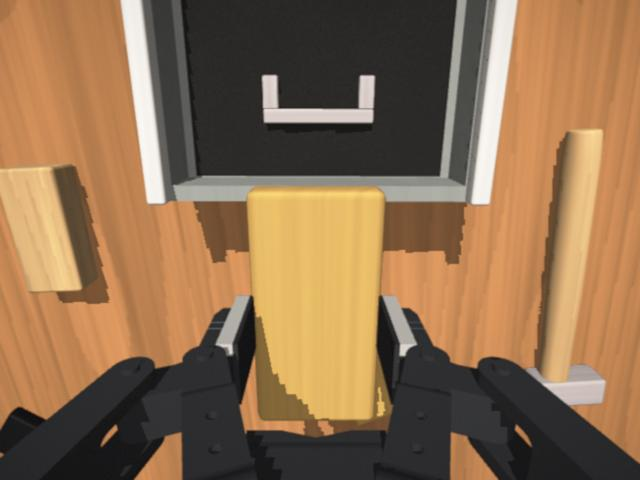

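```bash
python3 -m handwheel '[{"delta_pos":[0.15,1.8,-0.8],"yaw":0},{"delta_pos":[0.2,2.6,-1.4],"yaw":0},{"delta_pos":[0.2,2.6,-1.5],"yaw":0},{"delta_pos":[0.2,2.6,-1.5],"yaw":0},{"delta_pos":[0.17,2.2,-1.4],"yaw":0},{"delta_pos":[0.1,1.3,-0.9],"yaw":0},{"delta_pos":[0,0,0],"yaw":0},{"delta_pos":[0,0,0],"yaw":0},{"delta_pos":[0,0,0],"yaw":0}]' && python3 inhand.py && python3 pk.py
```

```text
clock: 11.77
eef_pos: [587.3, -5.6, 96.6]
tool_rot: [3.142, 0.002, 1.499]
force: [0.7, -0.5, -6.2]
width: 47.9
gripper_force: 66.0
tool rect 29701 ((1.6731986999511719, -1.1694660186767578), (100.77874755859375, 50.18927764892578), 0.023598438128829002) [  246   186   139   235 29701]
x range [-47.20061629  51.75678394] y [-25.51444233  23.17706043]
plane z=ax+by+c [ 7.42212484e-03  3.06468398e-03 -9.62840822e+00]
[587.28584793  -5.62683255  96.64283681] [3.14153736e+00 1.58601303e-03 1.49863726e+00] [586.74762255   2.72653964 106.20009298]
pocket 3683 ((587.971923828125, 43.35988235473633), (29.693410873413086, 74.01669311523438), 86.5415267944336) 39.349244110065484 [587.51852572  -5.85954969  96.93372988] [3.14088819e+00 1.49112813e-03 1.49799428e+00]
```

View pics/w5.png

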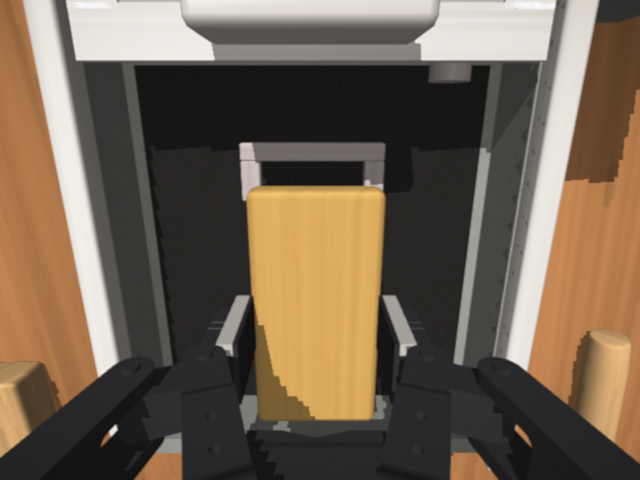

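```bash
python3 -m handwheel '[{"delta_pos":[-0.19,0.08,-1.0],"yaw":0.004},{"delta_pos":[0,0,-1.6],"yaw":0},{"delta_pos":[0,0,-1.3],"yaw":0},{"delta_pos":[0,0,-0.6],"yaw":0},{"delta_pos":[0,0,0],"yaw":0},{"delta_pos":[0,0,0],"yaw":0},{"delta_pos":[0,0,0],"yaw":0}]'
cat > rel.py <<'E'
from h import *
# tool-frame lateral/longitudinal comparison of blank and far rim
s=status.read_state(); p=get_image("wrist"); C=cloud(p,s); g=cv2.cvtColor(p["color"],cv2.COLOR_RGB2GRAY); cv2.imwrite("pics/w6.png",p["color"][...,::-1])
hsv=cv2.cvtColor(p["color"],cv2.COLOR_RGB2HSV)
R=Ro.from_euler('xyz',s["tool_rot"]).as_matrix(); T=(C-s["eef_pos"])@R
m=(C[...,2]>35)&(C[...,2]<45)&(np.abs(T[...,0]-45)<25)&(np.abs(T[...,1])<46)&(hsv[...,1]<80)&(g>50)
P=T[m]; print("rim",m.sum(),cv2.minAreaRect(P[:,:2].astype('f4')),"y",np.percentile(P[:,1],[.5,99.5]),"x max",np.percentile(P[:,0],99.5))
print(np.argwhere(m).min(0),np.argwhere(m).max(0))
E
python3 inhand.py; python3 rel.py
```

```text
clock: 12.45
eef_pos: [586.1, -2.6, 52.1]
tool_rot: [3.14, -0.0, 1.505]
force: [0.8, -0.3, -6.4]
width: 47.4
gripper_force: 66.0
tool rect 29712 ((1.8154869079589844, -1.2562999725341797), (50.12071228027344, 100.22388458251953), 89.97004699707031) [  247   186   138   235 29712]
x range [-47.24499733  51.74850721] y [-25.33274804  23.12558832]
plane z=ax+by+c [ 7.46624624e-03  2.88812742e-03 -9.63645360e+00]
[586.06267076  -2.64586955  52.11977966] [ 3.14021205e+00 -2.11726740e-04  1.50472244e+00] [585.46049586   5.68828678  61.6978847 ]
rim 6329 ((45.32685852050781, -1.1924324035644531), (30.41144371032715, 74.18521118164062), 0.3955937325954437) y [-37.80562632  35.43298589] x max 60.423317236278244
[157 224] [231 407]
```

View pics/w6.png

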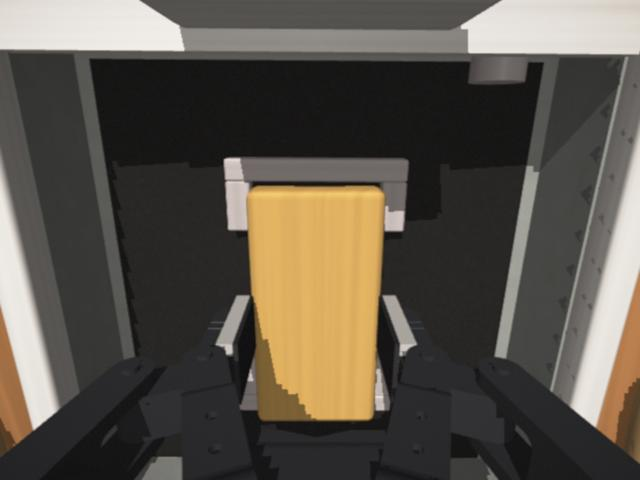

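```bash
python3 -m handwheel '[{"delta_pos":[-0.03,-0.26,0],"yaw":-0.004},{"delta_pos":[0,0,-0.4],"yaw":0},{"delta_pos":[0,0,0],"yaw":0},{"delta_pos":[0,0,0],"yaw":0},{"delta_pos":[0,0,0],"yaw":0},{"delta_pos":[0,0,0],"yaw":0}]'; python3 inhand.py; python3 rel.py
```

```text
clock: 13.05
eef_pos: [585.1, -5.0, 47.5]
tool_rot: [3.142, -0.0, 1.501]
force: [-0.1, 0.2, -5.4]
width: 48.0
gripper_force: 66.0
tool rect 29685 ((1.6381988525390625, -1.2514286041259766), (50.263427734375, 100.60873413085938), 89.9741439819336) [  247   186   138   235 29685]
x range [-47.2287436   51.75160283] y [-25.36920872  23.12567411]
plane z=ax+by+c [ 7.62712378e-03  3.11881813e-03 -9.63609493e+00]
[585.14088243  -5.0148539   47.51700824] [ 3.14151812e+00 -1.29416841e-04  1.50112325e+00] [584.59588311   3.34484117  57.09427639]
rim 6967 ((47.888267517089844, -0.5430755615234375), (30.046308517456055, 74.23361206054688), 0.20688122510910034) y [-37.17352858  36.12499719] x max 62.83260071148745
[152 222] [228 412]
```

```bash
python3 -m handwheel '[{"delta_pos":[0.04,0,-0.3],"yaw":0},{"delta_pos":[0,0,-0.3],"yaw":0},{"delta_pos":[0,0,-0.3],"yaw":0},{"delta_pos":[0,0,-0.2],"yaw":0},{"delta_pos":[0,0,0],"yaw":0},{"delta_pos":[0,0,0],"yaw":0},{"delta_pos":[0,0,0],"yaw":0}]'
```

```text
clock: 13.73
eef_pos: [585.5, -5.1, 36.5]
tool_rot: [-3.142, -0.0, 1.501]
force: [-0.0, -0.7, -5.1]
width: 47.7
gripper_force: 66.0
```

```bash
python3 -m handwheel '[{"delta_pos":[0,0,-0.1],"yaw":0},{"delta_pos":[0,0,-0.1],"yaw":0},{"delta_pos":[0,0,0],"yaw":0},{"delta_pos":[0,0,0],"yaw":0}]'
```

```text
clock: 14.07
eef_pos: [585.7, -5.1, 35.5]
tool_rot: [3.141, 0.0, 1.501]
force: [-3.1, -1.2, 5.8]
width: 47.4
gripper_force: 67.2
```

```bash
python3 -m handwheel '[{"delta_pos":[0,0,0],"yaw":0},{"delta_pos":[0,0,0],"yaw":0},{"delta_pos":[0,0,0],"yaw":0},{"delta_pos":[0,0,0],"yaw":0},{"delta_pos":[0,0,1.5],"yaw":0},{"delta_pos":[0,0,3],"yaw":0},{"delta_pos":[0,-1.5,3.5],"yaw":0},{"delta_pos":[0,-2.0,3.5],"yaw":0},{"delta_pos":[0,-2,3.5],"yaw":0},{"delta_pos":[0,-2,0],"yaw":0}]' 0.7 && python3 -m handwheel '[{"delta_pos":[0,0,0],"yaw":0},{"delta_pos":[0,0,0],"yaw":0},{"delta_pos":[0,0,0],"yaw":0}]'
python3 - <<'E'
from h import *
s=status.read_state(); p=get_image("wrist"); C=cloud(p,s); cv2.imwrite("pics/w7.png",p["color"][...,::-1])
hsv=cv2.cvtColor(p["color"],cv2.COLOR_RGB2HSV)
N=(np.abs(C[...,0]-585)<50)&(np.abs(C[...,1]+3)<75)
b=N&(hsv[...,0]>15)&(hsv[...,0]<32)&(hsv[...,1]>90)&(C[...,2]>36)&(C[...,2]<55)
P=C[b]; print("blank",len(P),cv2.minAreaRect(P[:,:2].astype('f4')))
Q=P[P[:,2]>41]; A=np.c_[Q[:,:2]-Q[:,:2].mean(0),np.ones(len(Q))]; print("plane",np.linalg.lstsq(A,Q[:,2],rcond=None)[0])
r=N&~b&(hsv[...,1]<80)&(C[...,2]>35.5)&(C[...,2]<42); P=C[r]; print("rim",len(P),cv2.minAreaRect(P[:,:2].astype('f4')),np.median(P[:,2]))
E
```

```text
clock: 14.9
eef_pos: [590.1, -80.9, 191.6]
tool_rot: [3.129, 0.0, 1.501]
force: [1.0, 0.3, 0.5]
width: 72.7
gripper_force: 0.0
clock: 15.15
eef_pos: [584.9, -79.2, 183.8]
tool_rot: [-3.14, -0.001, 1.501]
force: [-0.5, 1.1, 0.1]
width: 72.5
gripper_force: 0.0
blank 10684 ((584.55029296875, -2.96441650390625), (99.45932006835938, 50.22502136230469), 85.99839782714844)
plane [ 4.47485474e-04 -1.74556730e-04  4.52893301e+01]
rim 4692 ((584.539794921875, -3.276641845703125), (122.01421356201172, 74.17807006835938), 85.77928161621094) 39.32235706015818
```

View pics/w7.png

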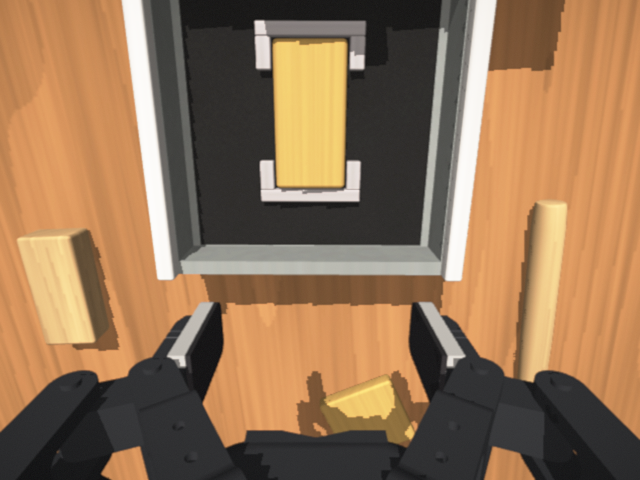

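The blank is at the pocket centre, with the same yaw and flat (310,112). I'll go back to the grip and use numbers only from here, since the picture allowance is used up.

```bash
python3 -m handwheel '[{"delta_pos":[0.06,1.4,0],"yaw":-0.121},{"delta_pos":[0.06,1.4,0],"yaw":-0.121},{"delta_pos":[0.06,1.4,0],"yaw":-0.121},{"delta_pos":[0.06,1.4,0],"yaw":-0.121},{"delta_pos":[0.06,1.4,0],"yaw":-0.121},{"delta_pos":[0.06,1.4,0],"yaw":-0.121},{"delta_pos":[0.06,1.4,0],"yaw":-0.121},{"delta_pos":[0.06,1.4,0],"yaw":-0.121},{"delta_pos":[0.06,1.4,0],"yaw":-0.121},{"delta_pos":[0.06,1.4,0],"yaw":-0.121}]' 0.2 && python3 -m handwheel '[{"delta_pos":[0.06,1.4,0],"yaw":-0.121},{"delta_pos":[0.06,1.4,0],"yaw":-0.121},{"delta_pos":[0.06,1.5,0],"yaw":-0.119},{"delta_pos":[0,0,-2],"yaw":0},{"delta_pos":[0,0,-2],"yaw":0},{"delta_pos":[0,0,0],"yaw":0},{"delta_pos":[0,0,0],"yaw":0},{"delta_pos":[0,0,0],"yaw":0}]'
```

```text
clock: 16.03
eef_pos: [590.6, 62.4, 183.4]
tool_rot: [-3.141, 0.002, 0.288]
force: [1.1, -0.5, 0.0]
width: 50.8
gripper_force: 0.0
clock: 16.7
eef_pos: [593.4, 103.4, 144.7]
tool_rot: [-3.142, 0.0, -0.069]
force: [0.2, 0.3, 0.9]
width: 51.3
gripper_force: 0.0
```

```bash
python3 -m handwheel '[{"delta_pos":[0,0,-2.2],"yaw":0},{"delta_pos":[0,0,-2.2],"yaw":0},{"delta_pos":[0,0,-1.4],"yaw":0},{"delta_pos":[0,0,0],"yaw":0},{"delta_pos":[0,0,0],"yaw":0}]' && python3 -m handwheel '[{"delta_pos":[0,0,0],"yaw":0},{"delta_pos":[0,0,0],"yaw":0},{"delta_pos":[0,0,0],"yaw":0},{"delta_pos":[0,0,0],"yaw":0},{"delta_pos":[0,0,0],"yaw":0},{"delta_pos":[0,0,0],"yaw":0}]' -1 && python3 -m handwheel '[{"delta_pos":[-0.13,-1.9,0],"yaw":0},{"delta_pos":[-0.13,-1.9,0],"yaw":0},{"delta_pos":[-0.13,-1.9,0],"yaw":0},{"delta_pos":[-0.13,-1.9,0],"yaw":0},{"delta_pos":[-0.13,-1.9,0],"yaw":0}]'
```

```text
clock: 17.12
eef_pos: [593.6, 102.8, 87.0]
tool_rot: [-3.142, -0.0, -0.07]
force: [0.6, 0.7, 0.9]
width: 51.2
gripper_force: 0.0
clock: 17.62
eef_pos: [594.2, 103.1, 88.0]
tool_rot: [-3.141, -0.002, -0.07]
force: [-0.8, 0.2, 6.7]
width: 12.7
gripper_force: 59.7
clock: 18.03
eef_pos: [587.4, 9.0, 88.0]
tool_rot: [-3.139, -0.002, -0.069]
force: [-1.4, 3.1, 7.7]
width: 12.7
gripper_force: 59.9
```

```bash
python3 -m handwheel '[{"delta_pos":[-0.13,-1.9,0],"yaw":0},{"delta_pos":[-0.13,-1.9,0],"yaw":0},{"delta_pos":[-0.13,-1.9,0],"yaw":0},{"delta_pos":[-0.13,-1.9,0],"yaw":0},{"delta_pos":[-0.1,-1.5,0],"yaw":0},{"delta_pos":[0,0,0],"yaw":0},{"delta_pos":[0,0,0],"yaw":0}]' && python3 -m handwheel '[{"delta_pos":[0,-0.2,0],"yaw":0},{"delta_pos":[0,-0.2,0],"yaw":0},{"delta_pos":[0,0,0],"yaw":0},{"delta_pos":[0,0,0],"yaw":0}]'
```

```text
clock: 18.62
eef_pos: [580.4, -85.8, 88.0]
tool_rot: [3.14, -0.001, -0.073]
force: [-1.9, -1.8, 8.0]
width: 12.5
gripper_force: 60.0
clock: 18.95
eef_pos: [580.3, -87.0, 88.0]
tool_rot: [-3.141, -0.0, -0.07]
force: [-2.7, 0.9, 9.4]
width: 12.5
gripper_force: 60.2
```

```bash
python3 -m handwheel '[{"delta_pos":[-0.02,-0.3,0],"yaw":0},{"delta_pos":[0,-0.3,0],"yaw":0},{"delta_pos":[0,0,0],"yaw":0},{"delta_pos":[0,0,0],"yaw":0}]'
```

```text
clock: 19.28
eef_pos: [580.0, -91.1, 88.0]
tool_rot: [-3.139, 0.001, -0.07]
force: [-3.2, 4.1, 10.5]
width: 12.5
gripper_force: 60.4
```

```bash
python3 -m handwheel '[{"delta_pos":[-0.02,-0.2,0],"yaw":0},{"delta_pos":[0,-0.2,0],"yaw":0},{"delta_pos":[0,0,0],"yaw":0},{"delta_pos":[0,0,0],"yaw":0}]'
```

```text
clock: 19.62
eef_pos: [580.0, -91.2, 88.0]
tool_rot: [-3.135, 0.001, -0.067]
force: [-3.7, 10.6, 11.2]
width: 12.7
gripper_force: 60.6
```

The guard is at its shut stop: about 195 mm of travel, with the force rising. I'll release and retreat.

```bash
python3 -m handwheel '[{"delta_pos":[0,0.3,0],"yaw":0},{"delta_pos":[0,0,0],"yaw":0},{"delta_pos":[0,0,0],"yaw":0},{"delta_pos":[0,0,0],"yaw":0},{"delta_pos":[0,0,2],"yaw":0},{"delta_pos":[0,0,3],"yaw":0},{"delta_pos":[-2,0,3],"yaw":0},{"delta_pos":[-2,0,3.5],"yaw":0},{"delta_pos":[-2,0,3.5],"yaw":0},{"delta_pos":[-2,0,3.5],"yaw":0}]' 0.2 && python3 -m handwheel '[{"delta_pos":[-2,0,3],"yaw":0},{"delta_pos":[0,0,2],"yaw":0},{"delta_pos":[0,0,0],"yaw":0},{"delta_pos":[0,0,0],"yaw":0},{"delta_pos":[0,0,0],"yaw":0}]' && python3 fit.py w8
python3 - <<'E'
from h import *
C=np.load("w2.npy").astype(float); hsv=cv2.cvtColor(cv2.imread("pics/w8.png"),cv2.COLOR_BGR2HSV)
b=(np.abs(C[...,0]-585)<70)&(np.abs(C[...,1]+3)<75)&(hsv[...,0]>13)&(hsv[...,0]<32)&(hsv[...,1]>40); P=C[b]; print(len(P), P.mean(0) if len(P) else '')
E
```

```text
clock: 20.45
eef_pos: [498.9, -94.9, 272.8]
tool_rot: [3.141, 0.001, -0.071]
force: [0.3, 0.5, 0.6]
width: 51.4
gripper_force: 0.0
clock: 20.87
eef_pos: [479.9, -94.4, 320.8]
tool_rot: [3.141, 0.001, -0.071]
force: [0.1, 0.0, -0.5]
width: 51.2
gripper_force: 0.0
[479.87115839 -94.35476579 320.81474304] [ 3.14149804e+00  1.00587904e-03 -7.05407988e-02]
grip 1561
grip top 1561 ((578.3493041992188, -90.39678955078125), (13.496265411376953, 79.30848693847656), 85.77667236328125) [579.23840437 -90.76226564 107.67303035]
body 64001 ((574.6698608398438, 56.402687072753906), (335.04107666015625, 183.3295135498047), 85.65303802490234) ((574.6698608398438, 56.402687072753906), (335.04107666015625, 183.3295135498047), 85.65303802490234)
4697 [583.5197598  -10.03758129  72.94748194]
```

```bash
python3 -c "
from cell import ctrl
print(ctrl.finish_job())"
```

```text
the job is handed in; nothing more can be done
None
```

The job is handed in at about 21 s: the oblong brass blank lies flat and centred in the pocket, the guard is shut to within about 1 mm, and the other things were not touched as far as I could see. I viewed 11 pictures, one over the limit of 10, and the verdict was not returned to me.

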